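Key a sample tube into the free press-to-run tube drive and hold it down

ROBOT

A 6-joint arm with a two-finger parallel gripper is mounted at the origin on the work surface. World frame = base frame: x ahead of the robot, y to its left, z up, the work surface at z = 0. Lengths are in m, angles in rad, forces in N, time in s.
With the tool pointing down it reaches from about 0.375 to 0.975 m from the base axis. Payload 3.8 kg.
Tool frame: the origin (TCP) lies where the fingers leave the gripper's body, on its centre line; the fingertips stand 73 mm ahead of it and the grasp point (between the pads) lies 54 mm ahead of it (nose_length is the distance from the TCP to the fingertips, in m); z points along the fingers, y is the line along which they close (so a half turn about z gives the same grasp; the last joint's range is limited). The gripper opens to 85 mm and grips with 20 to 120 N. Pads are 22 mm wide; open, the fingers measure 114 mm over their backs; the gripper's body (76 mm by 85 mm) begins 54 mm behind the grasp point. The pads swing forward as they close: fully open they stand 13 mm farther back than shut.
Start: joints at [1.19, 0.264, 1.604, -0, 1.274, -0.037], TCP at [0.228, 0.635, 0.304] pointing down, gripper open.
Joint ranges: [-2.63, 2.63], [-0.94, 2.18], [0.31, 2.57], [-1.31, 4.45], [0, 2.66], [-2.55, 2.55]. Speed limits (rad/s): [2.57, 2.57, 3.14, 3.14, 3.14, 3.14].

INTERFACE

Orientations are given as a rotation vector (axis times angle).
In Python, from workcell import read_state, read_camera, calibration, finish_job, look_for, cut_out, tip_of, nose_length gives the robot as it stands.
- The arm moves only by the tool step_arm, never from a script. Its argument "targets" is a list of rows, each a list of 3 entries, a list of its own where there are three numbers: the turn, a rotation vector about the tool's x, y, z in rad, then the shift along the tool's x, y, z in mm, then the finger opening in mm, from 0 to 85.4. In form: [[[ax, ay, az], [x, y, z], grip], ...]. A call has 1 to 5 rows; each row shifts and turns the commanded pose from where the row before left it, along the tool's axes as they then stand; what a row does not reach is not made up. A row lasts 1/12 s, in which the tool goes at most 41.7 mm and 7.16 degrees, less where a joint would pass 70% of its speed; a pose out of reach is approached as far as the arm can. A call with a gripper value outside its range is refused whole. The fingers move at their own pace and stop on an object; "grip_force" is the grip in N (left out, the last holds). Time passes only in rows, so rows that do not move let the fingers close. It gives the time, the measured TCP pose, the force, the opening and the grip force at its end, in the units of the state.
- read_state(): the state, without advancing time (a new reading comes with each control period).
- read_camera(name): name is "scene" or "top" or "wrist"; returns the picture (420x560x3 uint8, red, green, blue); there is no depth.
- calibration(name): a dict with "camera_matrix" (3x3 intrinsics, pixels), "dist_coeffs" ([k1, k2, p1, p2, k3] as OpenCV has them; the pictures are not rectified), "R" (3x3) and "t" (3): a world point X has camera coordinates R X + t. Camera axes: x right, y down, z forward; pixel columns grow to the right and rows downward; lengths in m; the calibration is good to about 2 mm. A picture is of the moment at which its call begins: read the wrist's pose just before it. calibration takes no time and is no camera call; for the wrist camera it gives the pose at the moment of the call.
- finish_job(): hands the job in; it is judged then, once.
Trained networks look in the newest picture that a camera, given by its name, has taken for a name from the list of things; names that differ only in an ending like _2 or _b are one class to them, and where a whole thing is asked for, a point or a joint stands for the part that bears it (a point fixed in the world has none). Each returns a list of dicts, best first, with "score" (0 to 1); they miss things now and then, are a little off and sometimes report something else, mostly with a low value. They report only what shows in the picture. A call takes as long as a camera call.
- look_for(camera, query): "extent" ([left, top, right, bottom] in pixels, round what is visible of it).
- cut_out(camera, query): "region" (420x560 bool, what is visible of it) and "extent" ([left, top, right, bottom] in pixels, round what is visible of it).
- tip_of(camera, query): "at" ([row, column] in pixels: a listed point, or the origin of a listed thing).
The state is a dict: "time": time; "q": joint angles; "joint_vel": joint speeds; "joint_torque": joint torques, N m; "tool_pos": TCP position; "tcp_rot": TCP orientation; "wrist_force": force on the tool from outside, world axes, zero at the start; "torque": the same for the moment, N m; "width": opening from 0.0 (shut) to 1.0 (fully open); "grip_force": force on a finger pad.
Only numpy, scipy, OpenCV 4.12 (cv2) and the standard library are available. Lean on these libraries where they do the work, as an engineer would, in place of code of your own. Each camera call takes 0.05 s, during which the arm holds its last target. There are 200 camera calls.

TASK

Take the sample tube out of the rack and fit it to whichever of the two tube drives is free; the other still has a used tube in it. Push its keyed shaft straight down into the hub, turned so that the key drops into the keyway, and keep pushing against the spring until the tube's shoulder is right down on the hub. The drive runs only while the tube is held down: finish still gripping it and holding it fully down, with the used tube and the other things on the bench left where they are.

Things in the scene. Friction and masses are not known exactly. Their poses are not given: they have to be found in the camera images.
- tube: The closed sample tube to be run, upright in the rack's middle place, about 150 g. Origin: centre of the underside of its shoulder (the face that seats on the hub); z up its axis, x towards its key. Upwards from the origin: shoulder 46 mm across to z = 6 mm, white body 42 mm across to 70 mm, cap 48 mm across to 84 mm, then the grip bar.
- tube_bar (a point): Middle of the tube's grip bar, 96.5 mm above the tube's origin, axes as the tube's. The bar stands on the cap from z = 84 to 110 mm, 12 mm thick along y and 42 mm long along x. A lug on the cap's rim (8 mm wide, reaching 33 mm from the axis) and a rib down the body show the key's side, +x.
- tube_tip (a point): Lower end of the tube's steel drive shaft, 30 mm below the tube's origin, axes as the tube's. The shaft is 24 mm in diameter, its last 5 mm tapered to 17 mm. One key along its +x side, 8 mm wide, reaching 17 mm from the axis, runs from the shoulder down to 10 mm above this end, so the plain end enters the bore before the key meets the hub's face.
- used_tube: A tube of the same outward shape and size, left standing upright in the hub of the drive that is not free. Origin and heights as for the tube; its origin stands 86 mm above the bench. Leave it alone.
- hub_1_mouth (a point): Centre of the top face of drive 1's hub, 80 mm above the bench; z up, x towards the keyway. The hub is an aluminium collar, outer diameter 46 mm, with a bore of 26.4 mm and one dark keyway 11 mm wide reaching 19 mm from the axis, open at the top, 34 mm deep; a short dark line on the face points out from it. It can turn with its motor but stays put below about 0.4 N m.
- hub_2_mouth (a point): The same point of drive 2, an identical drive. Which of the two is free differs from start to start: the other one has the used tube standing in its hub.
- drive_1: Drive 1: low white housing, 44 mm high, 110 mm wide (y) and 140 mm long (x from -88 to +52 mm), fixed to the bench, with the hub standing on it. Origin on the bench under the hub's axis; the control strip is at its -x end.
- drive_2: Drive 2, identical to drive 1.
- pin_1 (a joint): How far the spring-loaded switch pin in drive 1's bore is pushed down (m). At 0 its top is 24 mm below the hub's face: the shaft's end meets it with the shoulder still 6 mm above the hub. It reads 0.006 with the shoulder down on the hub. The spring pushes back with 5 N at first and 11 N at 0.006, and lifts the tube again if it is let go.
- pin_2 (a joint): The same for drive 2.
- rack: White tube rack, a fixed block 176 mm long (x) by 66 mm wide (y) and 36 mm high, origin at the centre of its underside, with three holes 39 mm in diameter and 33 mm deep in a row along x, 56 mm apart; the tube stands in the middle one, its shoulder on the rack's top.
- beaker: Bystander: open glass beaker 68 mm in diameter, 90 mm high, beyond the drives. Origin at the centre of its underside.
- slide_box: Bystander: closed wooden slide box 85 x 175 x 30 mm, beyond the drives. Origin at the centre of its underside.
- sample_jar: Bystander: closed jar 64 mm in diameter, 85 mm high, beyond the drives. Origin at the centre of its underside.

How it is judged:
On the way:
1. the tube is lifted clear of the rack (z of tube in the frame of rack above 0.068 m and contact force between tube and rack below 0.1 N and contact force between the fingers and tube above 1 N), for 0.1 s.
At the end, for the whole second after the job is handed in: Shaft and key home in the free hub (3 mm, tilt 0.06 rad, key to keyway 0.17 rad); shoulder held within 1.8 mm of the hub's face, switch pin down over 4.2 mm; tube still and gripped by the fingers; the used tube still in the other hub (4 mm) (((value of joint pin_1 above 0.0042 m and horizontal distance between tube and hub_1_mouth below 0.003 m and z of tube in the frame of hub_1_mouth below 0.0018 m and angle between the x axis of tube and the x axis of hub_1_mouth, either way round below 0.17 rad and horizontal distance between used_tube and hub_2_mouth below 0.004 m) or (value of joint pin_2 above 0.0042 m and horizontal distance between tube and hub_2_mouth below 0.003 m and z of tube in the frame of hub_2_mouth below 0.0018 m and angle between the x axis of tube and the x axis of hub_2_mouth, either way round below 0.17 rad and horizontal distance between used_tube and hub_1_mouth below 0.004 m)) and angle between tube's own z axis and vertical below 0.06 rad and linear speed of tube below 0.02 m/s and contact force between the fingers and tube above 3 N and z of the grasp point in the frame of tube below 0.122 m); the arm keeps its last pose, push and grip.
It fails at once if the used tube is disturbed (distance of used_tube from where it was at the start of the episode above 0.012 m).
It fails at once if a bystander is pushed away (distance of any of beaker, slide_box, sample_jar from where it was at the start of the episode above 0.03 m).
It also fails if it takes over 42 s, if anything falls off the work surface, if the arm or the gripper's body presses on something with over 40 N, if the wrist force passes 120 N, or if a joint passes its speed limit or range.

## Working session

There is one attempt and no reset: what is moved stays moved. The work goes in short steps, Python scripts to look and compute and a tool call to move; the robot and the scene stay as the last step left them, time stands still between calls to the robot, and variables do not carry over. Pictures are saved under pics/ and viewed, at most 10 in all, crops included, and the job is handed in when it is done.

Besides the shell and the picture viewer there is one more tool, called after "Emit:" as name(argument=value, ...), one argument or row to a line, values as JSON. step_arm: Moves the arm, as the interface text tells. Its arguments: {"type":"object","properties":{"targets":{"type":"array","items":{"type":"array"}},"grip_force":{"type":"number"}},"required":["targets"]}

```bash
mkdir -p pics
python3 - <<'E'
from workcell import *
import cv2,numpy as np
s=read_state();print({k:np.round(v,3).tolist() for k,v in s.items()})
ims=[read_camera(n) for n in("top","scene")]
for n in("top","scene"):
    c=calibration(n);print(n,np.round(c["R"],3).tolist(),np.round(c["t"],3),np.round(c["camera_matrix"],1).tolist(),c["dist_coeffs"])
    for q in("tube","tube_bar","used_tube","hub_1_mouth","rack","drive_1"):
        r=tip_of(n,q);print(n,q,[(round(d["score"],2),np.round(d["at"],1).tolist()) for d in r[:4]])
for n,i in zip(("top","scene"),ims): cv2.imwrite(f"pics/{n}0.png",cv2.cvtColor(i,cv2.COLOR_RGB2BGR))
print(read_state()["time"])
E
```

```text
{'time': 0.0, 'q': [1.19, 0.265, 1.605, 0.0, 1.274, -0.037], 'joint_vel': [0.001, 0.001, 0.001, 0.0, 0.0, 0.0], 'joint_torque': [0.0, -51.508, -36.732, -0.0, 0.013, -0.0], 'tool_pos': [0.227, 0.635, 0.303], 'tcp_rot': [-0.537, -3.095, 0.003], 'wrist_force': [-0.498, 1.297, 0.155], 'torque': [0.003, 0.054, -0.046], 'grip_force': 0.0, 'width': 1.004}
top [[-0.023, -1.0, 0.001], [-0.982, 0.022, -0.188], [0.188, -0.006, -0.982]] [0.015 0.661 0.778] [[427.7, 0.0, 283.1], [0.0, 427.7, 213.7], [0.0, 0.0, 1.0]] [-0.10980669  0.          0.          0.          0.        ]
top tube [(0.67, [278.7, 420.6])]
top tube_bar [(0.88, [278.1, 438.6])]
top used_tube [(0.71, [241.3, 152.7])]
top hub_1_mouth [(0.69, [242.7, 152.6])]
top rack [(0.79, [280.9, 415.5])]
top drive_1 [(0.88, [248.4, 269.8]), (0.79, [249.5, 161.3])]
scene [[-0.841, 0.54, 0.019], [0.416, 0.668, -0.617], [-0.346, -0.512, -0.786]] [ 0.54  -0.186  1.278] [[472.5, 0.0, 290.9], [0.0, 472.5, 218.9], [0.0, 0.0, 1.0]] [-0.16357787  0.          0.          0.          0.        ]
scene tube [(0.9, [154.4, 269.4])]
scene tube_bar [(0.81, [124.6, 266.1])]
scene used_tube [(0.86, [310.9, 381.1])]
scene hub_1_mouth [(0.74, [318.5, 378.5]), (0.46, [163.3, 272.3])]
scene rack [(0.76, [165.2, 273.3])]
scene drive_1 [(0.93, [333.6, 370.1]), (0.79, [256.9, 313.5]), (0.26, [157.3, 268.4])]
0.7
```

View pics/top0.png

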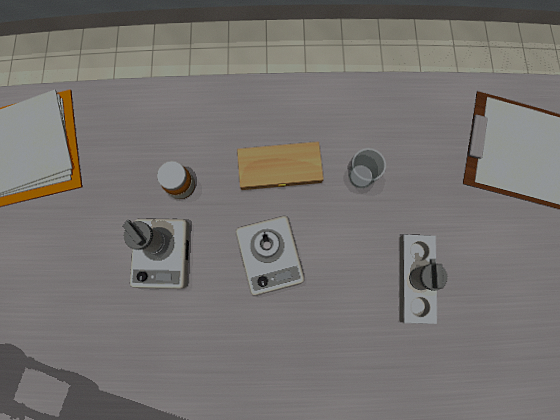

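View pics/scene0.png

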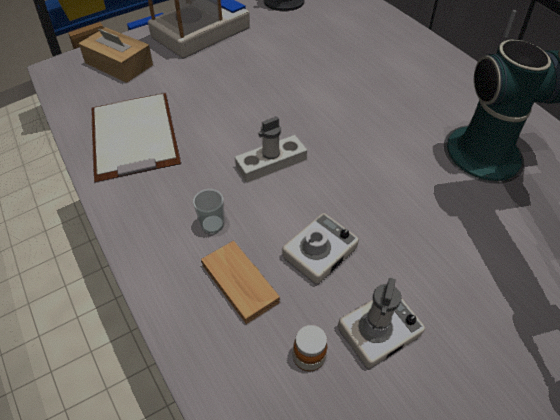

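The top view shows the free drive at about (265,245), the used tube at (150,240), and the tube in the rack at about (430,277). I'll work out positions and zoom in.

```bash
cat > h.py <<'E'
from workcell import *
import cv2,numpy as np
from scipy.spatial.transform import Rotation as Ro
def plane(c,rc,z):
    """pixel [row,col] -> world point on the plane of height z"""
    u=cv2.undistortPoints(np.array([[[rc[1],rc[0]]]],float),c["camera_matrix"],c["dist_coeffs"])[0,0]
    d=c["R"].T@np.array([u[0],u[1],1]);o=-c["R"].T@c["t"]
    return o+d*(z-o[2])/d[2]
def proj(c,P):
    return cv2.projectPoints(np.array(P,float).reshape(-1,3),cv2.Rodrigues(c["R"])[0],c["t"],c["camera_matrix"],c["dist_coeffs"])[0][:,0]
def crop(im,x,y,w,h,k): return cv2.cvtColor(cv2.resize(im[y:y+h,x:x+w],None,fx=k,fy=k,interpolation=cv2.INTER_CUBIC),cv2.COLOR_RGB2BGR)
E
python3 - <<'E'
from h import *
t,s=[cv2.imread(f"pics/{n}0.png")[...,::-1].copy() for n in("top","scene")]
a=crop(t,395,230,60,60,6.5);b=crop(t,235,212,60,60,6.5)
cc=crop(s,240,110,60,45,6.5);d=crop(s,285,215,60,45,6.5)
cv2.imwrite("pics/crops.png",cv2.resize(np.vstack([np.hstack([a,b]),np.hstack([cc,d])]),(640,560)))
ct,cs=calibration("top"),calibration("scene")
print("bar",plane(ct,[278.1,438.6],.1325),plane(cs,[124.6,266.1],.1325),"tube",plane(ct,[278.7,420.6],.036),plane(cs,[154.4,269.4],.036))
print("rack",plane(ct,[280.9,415.5],0),plane(cs,[165.2,273.3],0))
print("freedrive",plane(ct,[248.4,269.8],0),plane(cs,[256.9,313.5],0),"hub",plane(ct,[245,266],.08))
print("used",plane(ct,[241.3,152.7],.086),plane(cs,[310.9,381.1],.086))
E
```

```text
bar [ 0.52541424 -0.27392297  0.1325    ] [ 0.53935248 -0.27444135  0.1325    ] tube [ 0.52829649 -0.27235599  0.036     ] [ 0.53549903 -0.26833009  0.036     ]
rack [ 0.52516148 -0.27286768  0.        ] [ 5.28963266e-01 -2.60587998e-01 -1.11022302e-16]
freedrive [0.60067095 0.02876004 0.        ] [0.6016613  0.03082112 0.        ] hub [0.59855309 0.03368651 0.08      ]
used [0.60916042 0.24959647 0.086     ] [0.59885911 0.24422283 0.086     ]
```

View pics/crops.png

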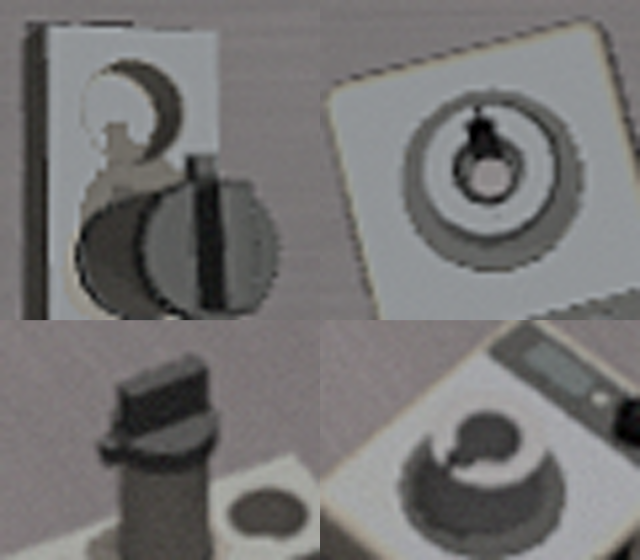

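The lug on the tube points up in the image, roughly world +x. The free hub's keyway also points up, turned slightly left (roughly 10–15°). Next I'll work out the approach and the wrist camera's mounting.

```bash
cat >> h.py <<'E'
def tool():
    s=read_state();return Ro.from_rotvec(s["tcp_rot"]).as_matrix(),np.array(s["tool_pos"]),s
def go(P,ydir):
    """tool-frame shift (mm) to P and turn about tool z so that tool y lies along ydir (rad from world x)"""
    R,p,s=tool();y=R.T@np.array([np.cos(ydir),np.sin(ydir),0])
    print("t",round(s["time"],2),"pos",np.round(p,4),"tilt",np.round(R[:,2],4),"ydir",round(float(np.arctan2(R[1,1],R[0,1])),4),"q6",round(s["q"][5],2))
    print("shift mm",np.round(R.T@(np.array(P)-p)*1000,1),"turn z",round(float(np.arctan2(-y[0],y[1])),4))
E
python3 - <<'E'
from h import *
go([.50,-.272,.303],np.pi/2)
R,p,s=tool();c=calibration("wrist")
o=-c["R"].T@c["t"]
print("cam in tool",np.round(R.T@(o-p),4),"axes",np.round(c["R"]@R,3).tolist(),c["camera_matrix"][0],nose_length())if callable(nose_length) else print(np.round(R.T@(o-p),4),np.round(c["R"]@R,3).tolist(),c["camera_matrix"],nose_length)
E
```

```text
t 0.7 pos [0.2275 0.6355 0.3039] tilt [ 0.e+00  1.e-04 -1.e+00] ydir 1.227 q6 -0.04
shift mm [-562.4 -762.6    0.9] turn z -0.3438
[ 0.0784  0.0007 -0.0708] [[-0.0, 1.0, -0.0], [-0.952, -0.0, -0.306], [-0.306, 0.0, 0.952]] [[327.39016951   0.         279.38352756]
 [  0.         327.39016951 211.80826816]
 [  0.           0.           1.        ]] 0.0726
```

Emit:
step_arm(
  targets=[
    [[0,0,0],[-23.6,-30.1,0],85],
    [[0,0,0],[-23.6,-30.1,0],85],
    [[0,0,0],[-23.6,-30.1,0],85],
    [[0,0,0],[-23.6,-30.1,0],85],
    [[0,0,0],[-23.6,-30.1,0],85],
  ],
)

```text
time: 1.12
tool_pos: [0.2881, 0.4524, 0.3039]
tcp_rot: [0.536, 3.095, 0.0]
wrist_force: [1.8, 0.2, -0.1]
width: 0.996
grip_force: 0.0
```

Emit:
step_arm(
  targets=[
    [[0,0,0],[-23.6,-30.1,0],85],
    [[0,0,0],[-23.6,-30.1,0],85],
    [[0,0,0],[-23.6,-30.1,0],85],
    [[0,0,0],[-23.6,-30.1,0],85],
    [[0,0,0],[-23.6,-30.1,0],85],
  ],
)

```text
time: 1.53
tool_pos: [0.3484, 0.2709, 0.3042]
tcp_rot: [0.536, 3.095, 0.001]
wrist_force: [0.7, -0.6, -0.4]
width: 0.996
grip_force: 0.0
```

Emit:
step_arm(
  targets=[
    [[0,0,0],[-23.6,-30.1,0],85],
    [[0,0,0],[-23.6,-30.1,0],85],
    [[0,0,0],[-23.6,-30.1,0],85],
    [[0,0,0],[-23.6,-30.1,0],85],
    [[0,0,0],[-23.6,-30.1,0],85],
  ],
)

```text
time: 1.95
tool_pos: [0.4088, 0.0893, 0.3044]
tcp_rot: [0.537, 3.094, 0.001]
wrist_force: [0.8, 0.0, 0.3]
width: 0.994
grip_force: 0.0
```

Emit:
step_arm(
  targets=[
    [[0,0,0],[-23.6,-30.1,0],85],
    [[0,0,0],[-23.6,-30.1,0],85],
    [[0,0,0],[-23.6,-30.1,0],85],
    [[0,0,0],[-23.6,-30.1,0],85],
    [[0,0,0],[-23.6,-30.1,0],85],
  ],
)

```text
time: 2.37
tool_pos: [0.4692, -0.0924, 0.3043]
tcp_rot: [0.538, 3.094, 0.0]
wrist_force: [0.9, 0.4, 0.9]
width: 0.997
grip_force: 0.0
```

Emit:
step_arm(
  targets=[
    [[0,0,0],[-23.6,-30.1,0],85],
    [[0,0,0],[-23.6,-30.1,0],85],
    [[0,0,0],[-23.6,-30.1,0],85],
    [[0,0,0],[-23.6,-30.1,0],85],
    [[0,0,0],[-23.6,-30.1,0],85],
  ],
)

```text
time: 2.78
tool_pos: [0.5296, -0.2739, 0.304]
tcp_rot: [0.538, 3.095, -0.0]
wrist_force: [-0.3, 0.6, -0.2]
width: 0.995
grip_force: 0.0
```

Emit:
step_arm(
  targets=[
    [[0,0,-0.115],[0,0,0],85],
    [[0,0,-0.115],[0,0,0],85],
    [[0,0,-0.114],[0,0,0],85],
    [[0,0,0],[0,0,0],85],
  ],
)

```text
time: 3.12
tool_pos: [0.5293, -0.2723, 0.3037]
tcp_rot: [0.003, -3.141, -0.0]
wrist_force: [0.5, 0.2, -0.7]
width: 0.997
grip_force: 0.0
```

Run:
```python
from h import *
im=read_camera("wrist");c=calibration("wrist")
cv2.imwrite("pics/w1.png",cv2.cvtColor(im,cv2.COLOR_RGB2BGR))
for q,z in(("tube_bar",.1325),("tube",.036),("rack",0)):
    for d in tip_of("wrist",q)[:2]: print(q,round(d["score"],2),np.round(d["at"],1),np.round(plane(c,d["at"],z),4))
go([.53,-.272,.196],np.pi/2)
```

```text
tube_bar 0.64 [214.6 279.5] [ 0.5313 -0.2713  0.1325]
tube 0.81 [185.5 281.2] [ 0.5307 -0.2694  0.036 ]
rack 0.78 [176.6 280.4] [ 0.5286 -0.2702  0.    ]
rack 0.19 [336.  350.5] [ 0.7527 -0.1733  0.    ]
t 3.32 pos [ 0.5294 -0.2716  0.304 ] tilt [ 2.e-04 -1.e-04 -1.e+00] ydir 1.5689 q6 -2.08
shift mm [ -0.6  -0.3 108. ] turn z -0.0019
```

View pics/w1.png

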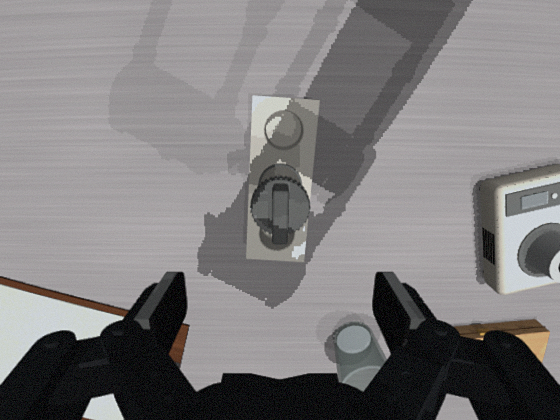

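The wrist view shows the bar upright in the picture at about (280,213), with the lug at the bottom (280,242), which is world +x. The tube is centred under the tool, so I'll descend and grip.

Emit:
step_arm(
  targets=[
    [[0,0,0],[-1.6,0.4,27],85],
    [[0,0,0],[0,0,27],85],
    [[0,0,0],[0,0,27],85],
    [[0,0,0],[0,0,27],85],
    [[0,0,0],[0,0,0],85],
  ],
)

```text
time: 3.73
tool_pos: [0.5275, -0.2692, 0.1897]
tcp_rot: [-0.001, -3.132, -0.008]
wrist_force: [-1.6, 1.1, -1.6]
width: 0.992
grip_force: 0.0
```

Emit:
step_arm(
  targets=[
    [[0,0,0],[0,0,0],30],
    [[0,0,0],[0,0,0],20],
    [[0,0,0],[0,0,0],16],
    [[0,0,0],[0,0,0],5],
    [[0,0,0],[0,0,0],5],
  ],
  grip_force=60,
)

```text
time: 4.15
tool_pos: [0.5319, -0.272, 0.198]
tcp_rot: [-0.0, 3.139, -0.003]
wrist_force: [0.3, -0.5, -0.0]
width: 0.291
grip_force: 0.0
```

Emit:
step_arm(
  targets=[
    [[0,0,0],[0,0,0],5],
    [[0,0,0],[0,0,0],5],
    [[0,0,0],[0,0,0],5],
    [[0,0,0],[0,0,0],5],
  ],
)

```text
time: 4.48
tool_pos: [0.5318, -0.272, 0.1974]
tcp_rot: [-0.0, 3.139, -0.002]
wrist_force: [0.7, 0.0, 5.5]
width: 0.124
grip_force: 61.2
```

Emit:
step_arm(
  targets=[
    [[0,0,0],[0,0,-10],5],
    [[0,0,0],[0,0,-20],5],
    [[0,0,0],[0,0,-25],5],
    [[0,0,0],[0,0,-25],5],
    [[0,0,0],[0,0,-20],5],
  ],
)

```text
time: 4.9
tool_pos: [0.5307, -0.2713, 0.2974]
tcp_rot: [0.0, -3.141, -0.0]
wrist_force: [0.2, -0.1, -1.5]
width: 0.128
grip_force: 60.1
```

Emit:
step_arm(
  targets=[
    [[0,0,0],[0,0,-10],5],
    [[0,0,0],[0,0,0],5],
    [[0,0,0],[0,0,0],5],
  ],
)

```text
time: 5.15
tool_pos: [0.5307, -0.2713, 0.3056]
tcp_rot: [0.0, -3.141, -0.0]
wrist_force: [0.1, 0.5, -1.7]
width: 0.129
grip_force: 60.2
```

Run:
```python
from h import *
im=read_camera("top");c=calibration("top")
for d in tip_of("top","hub_1_mouth")[:3]: print("hub",round(d["score"],2),np.round(d["at"],1),np.round(plane(c,d["at"],.08),4))
# hub via bright ring of the free drive
im2=read_camera("wrist");cv2.imwrite("pics/w2.png",cv2.cvtColor(im2,cv2.COLOR_RGB2BGR))
go([.48,.033,.31],np.pi/2)
print(read_state()["wrist_force"],read_state()["width"])
```

```text
hub 0.64 [243.2 152.7] [0.6063 0.2513 0.08  ]
hub 0.45 [163.3 277.7] [0.7597 0.0082 0.08  ]
t 5.3 pos [ 0.53   -0.2709  0.3035] tilt [-0.0035  0.002  -1.    ] ydir 1.571 q6 -2.09
shift mm [ 49.9 303.9  -5.7] turn z 0.0002
[-0.67368381  0.63728104 -1.85057662] 0.12635545778721236
```

View pics/w2.png

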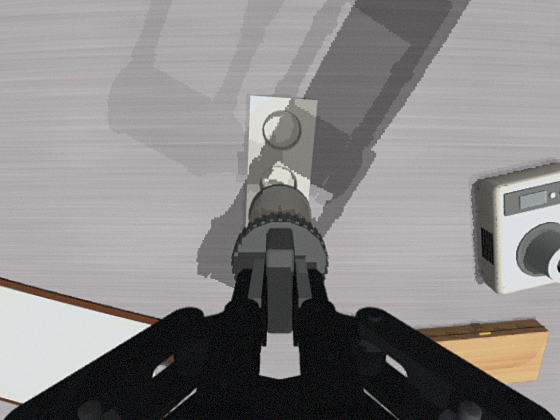

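The tube is gripped squarely: the bar is vertical in the picture at column 280, with the cap at rows 222–280. I'll move beside the free hub for a clear wrist view of it.

Emit:
step_arm(
  targets=[
    [[0,0,0],[-14,36.2,-2],5],
    [[0,0,0],[-14,36.2,0],5],
    [[0,0,0],[-14,36.2,0],5],
    [[0,0,0],[-14,36.2,0],5],
    [[0,0,0],[-14,36.2,0],5],
  ],
)

```text
time: 5.72
tool_pos: [0.6005, -0.0887, 0.3059]
tcp_rot: [-0.001, -3.139, -0.001]
wrist_force: [0.7, -0.3, -2.2]
width: 0.126
grip_force: 60.2
```

Emit:
step_arm(
  targets=[
    [[0,0,0],[0,0,0],5],
    [[0,0,0],[0,0,0],5],
    [[0,0,0],[0,0,0],5],
  ],
)

```text
time: 5.97
tool_pos: [0.6003, -0.0902, 0.3062]
tcp_rot: [0.002, -3.139, 0.0]
wrist_force: [0.5, 0.5, -1.6]
width: 0.121
grip_force: 60.1
```

Run:
```python
from h import *
R,p,s=tool();c=calibration("wrist");im=read_camera("wrist")
np.savez("v3.npz",im=im,p=p,R=R,cR=c["R"],ct=c["t"])
for d in tip_of("wrist","hub_1_mouth")[:3]: print("hub",round(d["score"],2),np.round(d["at"],1),np.round(plane(c,d["at"],.08),4))
for q in("drive_1","tube","tube_tip","tube_bar"):
  for d in tip_of("wrist",q)[:2]: print(q,round(d["score"],2),np.round(d["at"],1),np.round(plane(c,d["at"],0),4))
r=cut_out("wrist","tube")
for d in r[:2]: print("tube cut",d["score"],d["extent"])
h=proj(c,[[.6,.033,.08]])[0];print(h)
x,y=int(h[0])-50,int(h[1])-50
o=im.copy()
cv2.imwrite("pics/w3.png",np.hstack([crop(o,max(0,x),max(0,y),100,100,4),crop(o,230,150,100,100,4)]))
go([.6,.033,.31],np.pi/2)
```

```text
drive_1 0.77 [182.3 381.1] [0.6057 0.0307 0.    ]
drive_1 0.75 [186.5 556.6] [0.6092 0.2528 0.    ]
tube 0.64 [215.4 277.3] [ 0.647 -0.092  0.   ]
tube 0.6 [285.9 510.8] [0.7472 0.2236 0.    ]
tube_bar 0.95 [276.2 279.9] [ 0.7298 -0.0887  0.    ]
tube_bar 0.69 [194.9 412. ] [0.6209 0.0698 0.    ]
tube cut 0.96 [230.1, 183.3, 331.3, 332.6]
[408.91054262 194.88494168]
t 6.32 pos [ 0.6006 -0.0915  0.3079] tilt [-1.e-04 -1.e-04 -1.e+00] ydir 1.5694 q6 -1.76
shift mm [  0.8 124.5  -2.1] turn z -0.0014
```

View pics/w3.png

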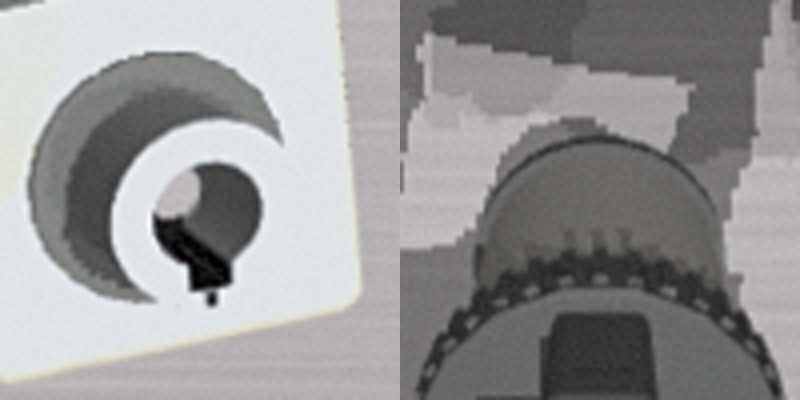

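The left crop shows the bore centred near (410,198) in the full picture, with the keyway pointing almost straight down (world +x) and its mark at (411,218). The right crop shows the tube's near shoulder edge at row 184, column 280. I'll fit both in the camera's own frame so pose noise cancels.

```bash
cat >> h.py <<'E'
from scipy.ndimage import map_coordinates,gaussian_filter1d
from scipy.optimize import least_squares
def meanpose(n=10):
    P=[];Y=[];C=[]
    for _ in range(n):
        read_camera("wrist");R,p,s=tool();c=calibration("wrist");P.append(p);Y.append(R);C.append(R.T@(-c["R"].T@c["t"]-p))
    M=Ro.from_matrix(Y).mean().as_matrix();return M,np.mean(P,0),np.std(P,0),np.mean(C,0)
A=np.array([[0,1,0],[-.952,0,-.306],[-.306,0,.952]])
def camtool(o): return dict(R=A,t=-A@o,camera_matrix=K["camera_matrix"],dist_coeffs=K["dist_coeffs"])
K=calibration("wrist")
def fit_hub(im,c,z,g):
    """hub centre in tool frame on plane tool-z=z, start g(2); returns centre, rms(mm), keyway direction (rad, tool frame)"""
    G=im.astype(float).mean(2);r=np.arange(9.5,17,.1)/1000
    S=lambda X:map_coordinates(G,proj(c,X).T[::-1],order=1)
    for _ in range(4):
        pts=[]
        for a in np.radians(np.arange(0,360,4)):
            X=np.c_[g[0]+r*np.cos(a),g[1]+r*np.sin(a),np.full(len(r),z)]
            d=np.gradient(gaussian_filter1d(S(X),4));i=d.argmax()
            if d[i]>1: pts.append(X[i,:2])
        pts=np.array(pts);f=least_squares(lambda v:np.hypot(*(pts-v[:2]).T)-v[2],[*g,.0132],loss="soft_l1",f_scale=.0003);g=f.x[:2]
    th=np.radians(np.arange(0,360,.5));prof=np.mean([S(np.c_[g[0]+q*np.cos(th),g[1]+q*np.sin(th),np.full(len(th),z)]) for q in np.arange(.0155,.0185,.0005)],0)
    w=np.clip(np.median(prof)*.6-prof,0,None);k=np.angle((w*np.exp(1j*th)).sum())
    return g,f.x[2]*1000,len(pts),np.median(np.abs(f.fun))*1000,k
E
python3 - <<'E'
from h import *
M,p,sd,o=meanpose();print("pose",p.round(4),sd.round(4),"tilt",M[:,2].round(4),"cam",o.round(4))
im=np.load("v3.npz")["im"];c=camtool(o)
z=p[2]-.08
g=plane(c,[198,410],z)[:2]
h=fit_hub(im,c,z,g);print("start",g,"hub tool",h[0].round(4),"r,n,res",h[1:4],"key dir deg (180=world +x)",np.degrees(h[4]))
print("hub world",p+M@np.array([*h[0],z]))
# tube x offset in the tool frame
for nm,row,zz,rr in(("shoulder",184.2,.1614,.023),("bar top end",228.5,.0514,.021)):
    X=plane(c,[row,279.7],zz);print(nm,"dx mm",(X[0]-rr)*1000,"dy",X[1]*1000)
E
```

```text
pose [ 0.6009 -0.0907  0.308 ] [0.0001 0.0003 0.    ] tilt [ 2.e-04 -0.e+00 -1.e+00] cam [ 0.0782  0.0007 -0.0708]
start [-0.00402307  0.12532959] hub tool [-0.0035  0.1248] r,n,res (np.float64(13.094157873158991), 90, np.float64(0.10493761984002245)) key dir deg (180=world +x) 170.5762151045858
hub world [0.60445792 0.03404533 0.07999568]
shoulder dx mm 1.5720596499748594 dy 0.8850101593878107
bar top end dx mm 10.90347846401152 dy 0.7815328000261951
```

Emit:
step_arm(
  targets=[
    [[0,0,-0.085],[0,0,0],5],
    [[0,0,-0.085],[0,0,0],5],
    [[0,0,0],[-11.8,28.7,0],5],
    [[0,0,0],[-11.8,28.7,0],5],
    [[0,0,0],[0,0,0],5],
  ],
)

```text
time: 7.23
tool_pos: [0.6152, -0.0256, 0.308]
tcp_rot: [-0.271, 3.129, 0.005]
wrist_force: [-0.3, 0.2, -1.3]
width: 0.126
grip_force: 60.2
```

Emit:
step_arm(
  targets=[
    [[0,0,0],[0,0,0],5],
    [[0,0,0],[0,0,0],5],
    [[0,0,0],[0,0,0],5],
    [[0,0,0],[0,0,0],5],
  ],
)

```text
time: 7.57
tool_pos: [0.6143, -0.0307, 0.3079]
tcp_rot: [0.266, -3.13, 0.0]
wrist_force: [0.3, 0.1, -2.0]
width: 0.126
grip_force: 60.2
```

Run:
```python
from h import *
M,p,sd,o=meanpose(4);print("pose",p.round(4),sd.round(4),"tilt",M[:,2].round(4),"cam",o.round(4))
im=read_camera("wrist");c=camtool(o);z=p[2]-.08
g=(M.T@(np.array([.6045,.034,.08])-p))[:2]
h=fit_hub(im,c,z,g);print("start",g,"hub tool",h[0].round(4),"r,n,res",h[1:4],"key dir deg",np.degrees(h[4]),"world",p+M@np.array([*h[0],z]))
u=plane(camtool(o),[0,0],z)
x,y=proj(c,[[*h[0],z]])[0].astype(int);k=proj(c,[[h[0][0]+.021*np.cos(h[4]),h[0][1]+.021*np.sin(h[4]),z]])[0]
print("hub px",x,y,"mark expected px",k)
for nm,row,zz,rr in(("shoulder",184.2,.1614,.023),("bar base",228.5,.1614-.084,.021),("cap",222.5,.1614-.084,.024)):
    X=plane(c,[row,279.7],zz);print(nm,"dx mm",(X[0]-rr)*1000,"dy",X[1]*1000)
cv2.imwrite("pics/w4.png",np.hstack([crop(im,x-40,y-40,80,80,5),crop(im,230,160,80,80,5)]))
```

```text
pose [ 0.6143 -0.0306  0.3079] [0.     0.0001 0.    ] tilt [-0.e+00 -1.e-04 -1.e+00] cam [ 0.0781  0.0006 -0.0708]
start [-0.00119415  0.06535988] hub tool [0.0009 0.0653] r,n,res (np.float64(12.996281745087217), 87, np.float64(0.10340896328261788)) key dir deg -179.46094980922413 world [0.60243222 0.03357736 0.07999156]
hub px 347 192 mark expected px [346.36290473 213.91685256]
shoulder dx mm 1.4614531432856488 dy 0.8527164053767358
bar base dx mm 0.9481790702736519 dy 0.7760832433767104
cap dx mm 1.0272086001410565 dy 0.7751589481024377
```

View pics/w4.png

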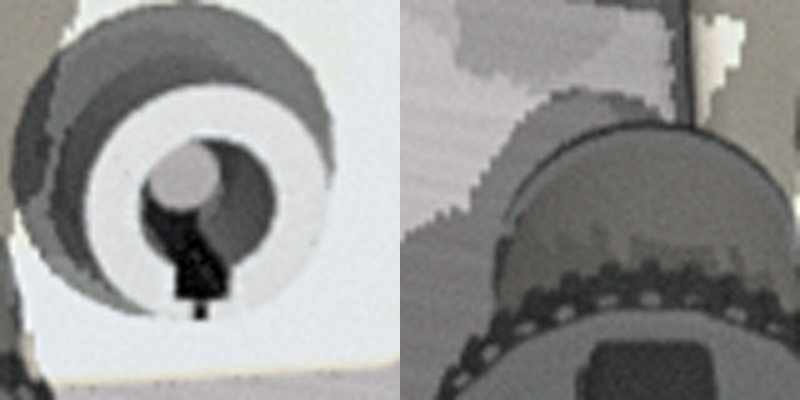

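The hub shows clearly, with its bore centred near (348,192) and the mark at (347,214), in line with the held tube. The required shift is about (-0.3, 64.5) mm. I'll move over it, then lower.

Emit:
step_arm(
  targets=[
    [[0,0,0],[-0.3,32,0],5],
    [[0,0,0],[0,32.5,0],5],
    [[0,0,0],[0,0,0],5],
    [[0,0,0],[0,0,15],5],
    [[0,0,0],[0,0,15],5],
  ],
)

```text
time: 8.23
tool_pos: [0.6047, 0.0342, 0.2792]
tcp_rot: [-0.269, 3.126, -0.001]
wrist_force: [0.5, 0.2, -1.5]
width: 0.127
grip_force: 60.2
```

Emit:
step_arm(
  targets=[
    [[0,0,0],[0,0,0],5],
    [[0,0,0],[0,0,0],5],
    [[0,0,0],[0,0,0],5],
  ],
)

```text
time: 8.48
tool_pos: [0.6041, 0.0335, 0.2785]
tcp_rot: [-0.267, 3.13, -0.0]
wrist_force: [0.5, -0.1, -1.3]
width: 0.124
grip_force: 60.1
```

Run:
```python
from h import *
ims=[read_camera(n) for n in("scene","wrist")]
R,p,s=tool();print(p.round(4),R[:,2].round(4),np.round(s["wrist_force"],1),np.round(s["torque"],2))
print("TCP in old frame target: hub+tool offset", R.T@(np.array([.6024,.0336,.08])-p)*1000)
cv2.imwrite("pics/s5.png",np.hstack([crop(ims[0],280,175,80,80,5),crop(ims[1],230,120,80,80,5)]))
```

```text
[0.6045 0.0335 0.2791] [ 0.0019 -0.     -1.    ] [-0.8  0.  -1.4] [-0.02  0.   -0.04]
TCP in old frame target: hub+tool offset [  2.41932624   0.54038061 199.12845332]
```

View pics/s5.png

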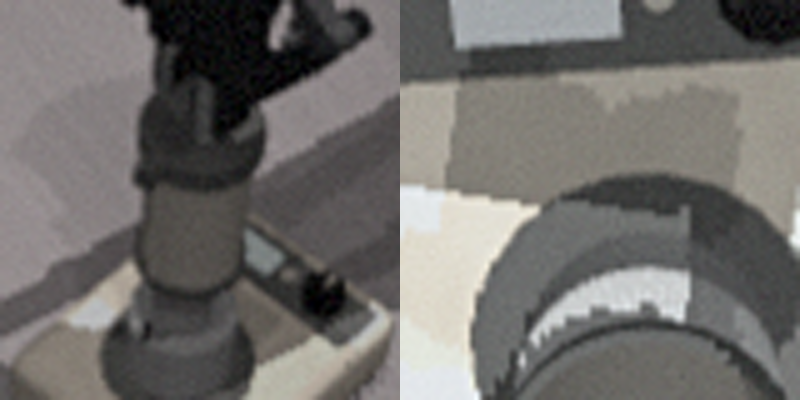

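The tube stands just above the hub, concentric to the eye in both views. I'll take one averaged pose check, then insert.

Run:
```python
from h import *
M,p,sd,o=meanpose(6);print(p.round(4),sd.round(4),M[:,2].round(4))
print("correct by (tool mm)",(M.T@(np.array([.60243,.03358,.08])-p)*1000)[:2]-[1.2,.8])
```

```text
[0.6042 0.0336 0.2788] [0.0002 0.0001 0.0003] [ 0.0014  0.     -1.    ]
correct by (tool mm) [ 0.85435829 -0.46752882]
```

Emit:
step_arm(
  targets=[
    [[0,0,0],[0.5,-0.4,3],5],
    [[0,0,0],[0,0,4],5],
    [[0,0,0],[0,0,4],5],
    [[0,0,0],[0,0,4],5],
    [[0,0,0],[0,0,0],5],
  ],
)

```text
time: 9.3
tool_pos: [0.6031, 0.0332, 0.2615]
tcp_rot: [0.267, -3.129, -0.0]
wrist_force: [1.0, 0.6, -2.0]
width: 0.127
grip_force: 60.1
```

Emit:
step_arm(
  targets=[
    [[0,0,0],[0,0,0],5],
    [[0,0,0],[0,0,0],5],
  ],
)

```text
time: 9.47
tool_pos: [0.6034, 0.0333, 0.2628]
tcp_rot: [0.267, -3.13, -0.0]
wrist_force: [-0.7, -0.3, -1.2]
width: 0.124
grip_force: 60.2
```

The tip is about 8.6 mm into the bore with no contact force. Next the key goes in.

Emit:
step_arm(
  targets=[
    [[0,0,0],[0,0,2],5],
    [[0,0,0],[0,0,2],5],
    [[0,0,0],[0,0,2],5],
    [[0,0,0],[0,0,0],5],
    [[0,0,0],[0,0,0],5],
  ],
)

```text
time: 9.88
tool_pos: [0.6033, 0.0333, 0.2567]
tcp_rot: [0.267, -3.13, -0.0]
wrist_force: [-0.3, -0.3, -2.1]
width: 0.123
grip_force: 60.1
```

The key has dropped into the keyway. Continue to the pin.

Emit:
step_arm(
  targets=[
    [[0,0,0],[0,0,3],5],
    [[0,0,0],[0,0,3],5],
    [[0,0,0],[0,0,3],5],
    [[0,0,0],[0,0,0],5],
    [[0,0,0],[0,0,0],5],
  ],
  grip_force=80,
)

```text
time: 10.3
tool_pos: [0.6038, 0.0333, 0.2487]
tcp_rot: [-0.267, 3.129, -0.0]
wrist_force: [-0.6, -0.1, 2.2]
width: 0.119
grip_force: 86.4
```

Emit:
step_arm(
  targets=[
    [[0,0,0],[0,0,2],5],
    [[0,0,0],[0,0,2],5],
    [[0,0,0],[0,0,1],5],
    [[0,0,0],[0,0,0],5],
    [[0,0,0],[0,0,0],5],
  ],
)

```text
time: 10.72
tool_pos: [0.6036, 0.0333, 0.2433]
tcp_rot: [-0.267, 3.13, -0.0]
wrist_force: [-0.5, -0.5, 5.9]
width: 0.123
grip_force: 97.0
```

Emit:
step_arm(
  targets=[
    [[0,0,0],[0,0,2],5],
    [[0,0,0],[0,0,1.5],5],
    [[0,0,0],[0,0,1],5],
    [[0,0,0],[0,0,0],5],
    [[0,0,0],[0,0,0],5],
  ],
)

```text
time: 11.13
tool_pos: [0.6046, 0.0332, 0.2414]
tcp_rot: [-0.267, 3.126, -0.001]
wrist_force: [-2.0, -0.6, 13.9]
width: 0.118
grip_force: 102.1
```

Emit:
step_arm(
  targets=[
    [[0,0,0],[0,0,1.5],5],
    [[0,0,0],[0,0,1],5],
    [[0,0,0],[0,0,0],5],
    [[0,0,0],[0,0,0],5],
  ],
)

```text
time: 11.47
tool_pos: [0.6051, 0.0332, 0.2412]
tcp_rot: [-0.267, 3.125, -0.001]
wrist_force: [-6.2, -1.4, 21.8]
width: 0.112
grip_force: 105.8
```

The TCP has stopped at the predicted seating height (0.2414) while the force keeps climbing, so the shoulder should be on the hub. I'll confirm by eye and check it is steady.

Emit:
step_arm(
  targets=[
    [[0,0,0],[0,0,0],5],
    [[0,0,0],[0,0,0],5],
    [[0,0,0],[0,0,0],5],
    [[0,0,0],[0,0,0],5],
  ],
)

```text
time: 11.8
tool_pos: [0.6051, 0.0332, 0.2412]
tcp_rot: [-0.267, 3.125, -0.001]
wrist_force: [-5.0, -1.9, 22.2]
width: 0.117
grip_force: 106.4
```

Run:
```python
from h import *
a=read_camera("scene");b=read_camera("wrist")
M,p,sd,o=meanpose(5);s=read_state();print(p.round(4),sd.round(4),M[:,2].round(4),np.round(s["wrist_force"],1),s["grip_force"],s["time"])
cv2.imwrite("pics/s6.png",np.hstack([crop(a,280,175,80,80,5),crop(b,230,120,80,80,5)]))
```

```text
[0.6051 0.0332 0.2412] [0. 0. 0.] [ 5.7e-03 -2.0e-04 -1.0e+00] [-4.9 -2.1 22.5] 106.21039361692965 12.15
```

View pics/s6.png

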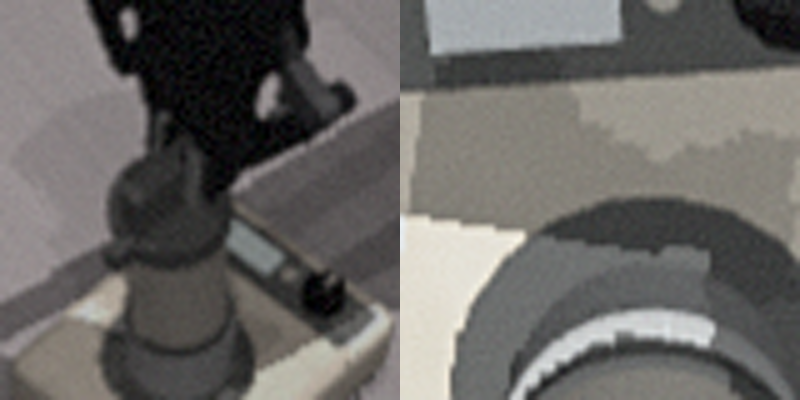

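The picture shows the tube leaning: cap at crop (165,215) against bottom at (180,345), and a white sliver of hub face showing at (650,325). So it has tilted in the pads rather than seated squarely. I'll quantify that numerically.

Run:
```python
from h import *
im=read_camera("wrist");o=np.load("v3.npz")["im"]
for n,i in(("before",o),("now",im)): print(n,i[172:262:1,276:284].mean((1,2)).astype(int).tolist())
read_camera("scene");c=calibration("scene")
up=np.array([.6035,.0336])
for q,z in(("tube_bar",.1765),("tube",.08)):
    for d in tip_of("scene",q)[:3]: print(q,round(d["score"],2),np.round(d["at"],1),np.round(plane(c,d["at"],z),4))
print("pred px col,row bar,origin",proj(c,[[*up,.1765],[*up,.08]]).round(1).tolist())
for d in cut_out("scene","tube")[:2]:
    m=d["region"];print(d["score"],d["extent"]);r=np.where(m.any(1))[0]
    print([(int(k),int(np.where(m[k])[0].min()),int(np.where(m[k])[0].max())) for k in r[::4]])
```

```text
before [166, 165, 161, 162, 163, 163, 166, 152, 141, 127, 116, 97, 60, 64, 98, 106, 104, 102, 104, 102, 103, 103, 103, 102, 103, 103, 104, 103, 103, 103, 102, 102, 103, 103, 102, 98, 96, 98, 97, 90, 81, 68, 57, 52, 50, 49, 58, 73, 74, 68, 96, 111, 108, 105, 105, 95, 68, 50, 50, 51, 53, 51, 52, 52, 53, 54, 54, 55, 52, 53, 48, 50, 53, 54, 52, 53, 66, 80, 92, 97, 98, 102, 101, 103, 101, 102, 102, 101, 101, 103]
now [107, 101, 99, 97, 97, 97, 96, 96, 94, 107, 180, 204, 206, 212, 207, 149, 80, 58, 67, 96, 104, 109, 121, 124, 125, 122, 122, 124, 124, 123, 123, 124, 123, 124, 123, 124, 123, 123, 123, 123, 123, 124, 124, 123, 123, 123, 123, 121, 124, 124, 124, 123, 123, 122, 122, 123, 124, 123, 122, 124, 119, 105, 95, 94, 95, 91, 78, 64, 62, 63, 61, 62, 64, 63, 64, 64, 63, 69, 60, 49, 53, 58, 60, 60, 57, 61, 51, 49, 48, 48]
tube_bar 0.82 [212.1 312.1] [0.6204 0.0357 0.1765]
tube_bar 0.73 [355.3 309.3] [0.7861 0.2715 0.1765]
tube 0.7 [236.6 314.9] [0.6042 0.0316 0.08  ]
tube 0.64 [257.2 313.4] [0.6361 0.0727 0.08  ]
pred px col,row bar,origin [[318.7, 207.8], [315.7, 237.1]]
0.85 [299.6, 204.1, 330.6, 249.8]
[(203, 314, 315), (207, 306, 315), (211, 303, 315), (215, 301, 325), (219, 301, 325), (223, 301, 325), (227, 301, 324), (231, 305, 325), (235, 304, 326), (239, 305, 325), (243, 307, 322)]
```

The shoulder has stayed nearly in place, but the cap and bar have slid about 10 mm towards +x in the pads, leaning roughly 0.1 rad. I'll back off the load and look at how it stands.

Emit:
step_arm(
  targets=[
    [[0,0,0],[0,0,-3],5],
    [[0,0,0],[0,0,-3],5],
    [[0,0,0],[0,0,-3],5],
    [[0,0,0],[0,0,-2],5],
    [[0,0,0],[0,0,0],5],
  ],
  grip_force=60,
)

```text
time: 12.82
tool_pos: [0.6034, 0.0334, 0.2463]
tcp_rot: [-0.267, 3.13, 0.0]
wrist_force: [0.5, 0.0, -1.9]
width: 0.119
grip_force: 97.1
```

Run:
```python
from h import *
im=read_camera("wrist");a=read_camera("scene")
M,p,sd,o=meanpose(3);s=read_state();print(p.round(4),M[:,2].round(4),np.round(s["wrist_force"],1),s["width"])
v=im[:,276:284].mean((1,2)).astype(int);print(v[172:270].tolist())
cv2.imwrite("pics/s7.png",np.hstack([crop(a,280,175,80,80,5),crop(im,220,170,120,120,400/120)]))
```

```text
[0.6033 0.0334 0.246 ] [-6.e-04  1.e-04 -1.e+00] [ 1.9  1.6 -1.2] 0.11718011438668062
[111, 111, 106, 99, 98, 98, 97, 97, 96, 95, 95, 131, 187, 205, 205, 209, 197, 138, 73, 58, 63, 94, 104, 110, 120, 122, 122, 122, 121, 121, 123, 122, 122, 122, 122, 121, 123, 121, 122, 123, 121, 121, 122, 121, 122, 122, 122, 122, 122, 121, 123, 122, 122, 121, 123, 123, 121, 123, 121, 117, 114, 113, 118, 110, 99, 94, 86, 73, 63, 60, 60, 61, 62, 61, 56, 55, 58, 70, 81, 73, 56, 57, 60, 60, 59, 59, 53, 48, 48, 49, 48, 50, 46, 48, 49, 49, 46, 49]
```

View pics/s7.png

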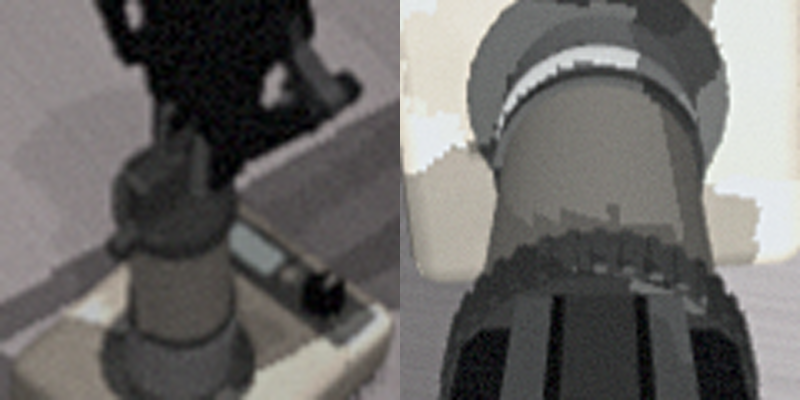

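The tube is still in the bore, leaning to +x, with its bar now about 10 mm off-centre in the pads. I've used my picture allowance, so from here I go by numbers. I'll open the fingers slightly to free it, then measure its lean.

Emit:
step_arm(
  targets=[
    [[0,0,0],[0,0,0],14],
    [[0,0,0],[0,0,0],18],
    [[0,0,0],[0,0,0],24],
    [[0,0,0],[0,0,0],24],
    [[0,0,0],[0,0,0],24],
  ],
  grip_force=20,
)

```text
time: 13.48
tool_pos: [0.6032, 0.0333, 0.2469]
tcp_rot: [0.267, -3.13, 0.0]
wrist_force: [-0.1, -1.0, -0.4]
width: 0.279
grip_force: 0.0
```

```bash
cat >> h.py <<'E'
def rims(im):
    v=im[:,276:284].mean((1,2));return v.astype(int)
def tubefit(rows,c,zo):
    """rows of near rims (shoulder bottom, cap bottom, cap top) -> x (mm) of origin in tool frame, lean (rad, + = top towards tool +x)"""
    L=[(.023,0),(.024,.07),(.024,.084)]
    def f(v):
        x,t=v;P=[[x+r*np.cos(t)+h*np.sin(t),0.0008,zo-h*np.cos(t)+r*np.sin(t)] for r,h in L]
        return (proj(c,P)[:,1]-rows)[np.isfinite(rows)]
    s=least_squares(f,[.001,0]);return s.x[0]*1000,s.x[1],s.fun
E
python3 - <<'E'
from h import *
im=read_camera("wrist");s0=read_state()
read_camera("scene");sc=calibration("scene")
for q,z in(("tube_bar",.1825),("tube",.086)):
    for d in tip_of("scene",q)[:3]: print(q,round(d["score"],2),np.round(plane(sc,d["at"],z),4))
M,p,sd,o=meanpose(2);c=camtool(o)
s=read_state();print(p.round(4),M[:,2].round(4),np.round(s["wrist_force"],1),s["width"])
print(rims(im)[172:275].tolist())
print("before",tubefit(np.array([184.2,214,222.5]),c,.1614))
print("prev now",tubefit(np.array([190.7,240,249.5]),c,.160))
E
```

```text
tube_bar 0.57 [0.6178 0.0354 0.1825]
tube 0.92 [0.6038 0.0294 0.086 ]
[0.6034 0.0333 0.2469] [ 0. -0. -1.] [ 0.1 -1.   0.5] 0.2785413702485519
[112, 114, 110, 101, 99, 98, 98, 98, 97, 95, 92, 103, 181, 203, 207, 209, 210, 162, 116, 84, 60, 52, 82, 101, 106, 118, 124, 123, 125, 123, 123, 124, 124, 124, 123, 124, 124, 122, 124, 124, 123, 125, 124, 124, 124, 124, 123, 125, 124, 124, 124, 124, 124, 123, 123, 125, 123, 123, 124, 123, 124, 120, 115, 108, 105, 108, 106, 107, 95, 82, 69, 62, 60, 62, 61, 62, 64, 63, 55, 50, 50, 53, 49, 53, 60, 61, 60, 58, 59, 51, 48, 48, 50, 48, 47, 47, 51, 48, 49, 49, 49, 48, 50]
before (np.float64(1.413873481788847), np.float64(-0.006065417842407144), array([ 0.09557107, -0.41777238,  0.32312532]))
prev now (np.float64(-2.633393514549818), np.float64(-0.11655929368817822), array([ 0.55752009, -2.56219173,  2.00979646]))
```

The tube is free on the pin, leaning about 0.11 rad to +x, and its bore axis sits about 2 mm further +x than I had assumed. I'll tilt the tool to match the lean, re-grip centred and lower, then bring it upright about the bore.

Emit:
step_arm(
  targets=[
    [[0,0.04,0],[-7,0,0],24],
    [[0,0.035,0],[-7,0,0],24],
    [[0,0.035,0],[-6.5,0,0],24],
    [[0,0,0],[0,0,1],24],
    [[0,0,0],[0,0,0],24],
  ],
)

```text
time: 14.2
tool_pos: [0.6237, 0.0368, 0.2445]
tcp_rot: [0.258, -3.021, 0.014]
wrist_force: [0.0, -0.1, 0.1]
width: 0.282
grip_force: 0.0
```

Run:
```python
from h import *
im=read_camera("wrist");M,p,sd,o=meanpose(3);c=camtool(o);s=read_state()
print(p.round(4),M[:,2].round(4),np.round(s["wrist_force"],1),s["width"])
print(rims(im)[172:262].tolist())
pz=.160
print("upright-in-hand rows expected",proj(c,[[.023,.0008,pz],[.024,.0008,pz-.07],[.024,.0008,pz-.084],[.021,.0008,pz-.084]])[:,1].round(1))
d=M[:,2];print("origin if centred (world)",(p+d*pz).round(4),"mid-bore",(p+d*(pz+.0155)).round(4))
```

```text
[0.6229 0.0367 0.2449] [-0.1083 -0.0185 -0.9939] [-0.   0.4 -0.3] 0.28032463398044594
[84, 75, 70, 63, 72, 78, 73, 80, 145, 182, 164, 144, 126, 105, 66, 46, 77, 89, 86, 91, 91, 90, 90, 88, 90, 89, 89, 91, 90, 89, 89, 90, 89, 90, 90, 89, 89, 89, 90, 90, 90, 91, 90, 90, 90, 88, 92, 79, 71, 54, 46, 44, 46, 44, 48, 49, 52, 50, 50, 58, 62, 59, 60, 59, 56, 47, 45, 45, 46, 45, 45, 46, 45, 47, 44, 46, 47, 45, 47, 52, 57, 62, 63, 63, 62, 62, 62, 58, 62, 74]
upright-in-hand rows expected [186.7 216.3 225.7 231.5]
origin if centred (world) [0.6055 0.0337 0.0859] mid-bore [0.6039 0.0334 0.0705]
```

Emit:
step_arm(
  targets=[
    [[0,0.03,0],[-4.6,0,0],24],
    [[0,0,0],[0,0,1],24],
    [[0,0,0],[0,0,1],24],
    [[0,0,0],[0,0,0],24],
    [[0,0,0],[0,0,0],24],
  ],
)

```text
time: 14.82
tool_pos: [0.6273, 0.0374, 0.2426]
tcp_rot: [0.255, -2.991, 0.018]
wrist_force: [0.5, -0.5, 0.7]
width: 0.275
grip_force: 0.0
```

Run:
```python
from h import *
im=read_camera("wrist");M,p,sd,o=meanpose(3);c=camtool(o);s=read_state()
print(p.round(4),M[:,2].round(4),np.round(s["wrist_force"],1),s["width"])
print(rims(im)[172:262].tolist())
for pz in(.157,.159): print("expected",proj(c,[[.023,.0008,pz],[.024,.0008,pz-.07],[.024,.0008,pz-.084],[.021,.0008,pz-.084]])[:,1].round(1))
d=M[:,2];print("origin if centred (world)",(p+d*.158).round(4),"mid-bore",(p+d*(.158+.0155)).round(4))
```

```text
[0.6275 0.0374 0.2428] [-0.1372 -0.0236 -0.9903] [-0.6 -0.4 -0.8] 0.2811315956965302
[100, 98, 91, 88, 80, 69, 66, 74, 73, 85, 164, 188, 164, 145, 129, 84, 50, 72, 89, 85, 89, 92, 90, 91, 91, 93, 91, 91, 90, 92, 91, 89, 90, 89, 88, 88, 88, 89, 89, 89, 87, 87, 91, 89, 88, 81, 72, 58, 47, 47, 45, 45, 48, 59, 62, 54, 60, 64, 63, 60, 60, 61, 49, 46, 43, 44, 47, 43, 46, 45, 45, 45, 45, 46, 44, 46, 46, 45, 45, 47, 44, 46, 44, 44, 50, 54, 57, 59, 59, 59]
expected [187.7 218.3 228.  233.9]
expected [187.1 217.  226.5 232.4]
origin if centred (world) [0.6058 0.0337 0.0863] mid-bore [0.6037 0.0333 0.0709]
```

The tool now matches the tube: rims at rows 188, 219.5, 228 and 234, as expected when centred. Grip, then straighten about the bore.

Emit:
step_arm(
  targets=[
    [[0,0,0],[0,0,0],16],
    [[0,0,0],[0,0,0],5],
    [[0,0,0],[0,0,0],5],
    [[0,0,0],[0,0,0],5],
    [[0,0,0],[0,0,0],5],
  ],
  grip_force=60,
)

```text
time: 15.43
tool_pos: [0.6278, 0.0375, 0.2428]
tcp_rot: [0.255, -2.991, 0.018]
wrist_force: [-0.5, -0.7, 1.8]
width: 0.129
grip_force: 59.8
```

Emit:
step_arm(
  targets=[
    [[0,-0.0275,0],[4.8,0,0],5],
    [[0,-0.0275,0],[4.8,0,0],5],
    [[0,-0.0275,0],[4.8,0,0],5],
    [[0,-0.0275,0],[4.8,0,0],5],
    [[0,-0.0275,0],[4.8,0,0],5],
  ],
)

```text
time: 15.85
tool_pos: [0.6037, 0.0334, 0.2442]
tcp_rot: [0.267, -3.128, 0.0]
wrist_force: [0.2, 0.0, -1.6]
width: 0.127
grip_force: 59.4
```

Emit:
step_arm(
  targets=[
    [[0,0,0],[0,0,0],5],
    [[0,0,0],[0,0,0],5],
    [[0,0,0],[0,0,0],5],
  ],
  grip_force=110,
)

```text
time: 16.1
tool_pos: [0.6042, 0.0334, 0.2445]
tcp_rot: [0.267, -3.127, 0.0]
wrist_force: [0.5, 0.2, -2.3]
width: 0.114
grip_force: 108.6
```

Run:
```python
from h import *
im=read_camera("wrist");M,p,sd,o=meanpose(3);c=camtool(o);s=read_state()
print(p.round(4),M[:,2].round(4),np.round(s["wrist_force"],1),np.round(s["torque"],2),s["width"],s["grip_force"],s["time"])
print(rims(im)[172:262].tolist())
for pz in(.157,.159): print("expected",proj(c,[[.023,.0008,pz],[.024,.0008,pz-.07],[.024,.0008,pz-.084],[.021,.0008,pz-.084]])[:,1].round(1))
```

```text
[0.6045 0.0335 0.2444] [-3.e-03 -5.e-04 -1.e+00] [-0.2  0.4 -1.6] [-0.02 -0.03 -0.03] 0.11745189044946573 108.57523798942566 16.3
[66, 101, 110, 102, 97, 98, 99, 99, 96, 97, 93, 108, 185, 211, 148, 65, 73, 103, 110, 108, 107, 107, 106, 105, 106, 106, 106, 105, 107, 105, 107, 106, 106, 106, 105, 106, 106, 105, 105, 103, 92, 89, 90, 89, 83, 74, 61, 52, 54, 53, 54, 61, 79, 71, 69, 101, 115, 112, 108, 109, 101, 68, 51, 52, 52, 54, 54, 55, 54, 57, 54, 53, 54, 56, 55, 57, 56, 53, 54, 58, 56, 54, 65, 79, 93, 98, 101, 104, 105, 108]
expected [187.6 218.  227.7 233.7]
expected [186.9 216.8 226.2 232.1]
```

The tube is now upright and centred in the hand. Push down in small steps, checking lean.

Emit:
step_arm(
  targets=[
    [[0,0,0],[0.5,0,1.5],5],
    [[0,0,0],[0,0,1.5],5],
    [[0,0,0],[0,0,1],5],
    [[0,0,0],[0,0,0],5],
    [[0,0,0],[0,0,0],5],
  ],
  grip_force=120,
)

```text
time: 16.72
tool_pos: [0.6043, 0.0334, 0.2419]
tcp_rot: [0.267, -3.13, 0.0]
wrist_force: [-0.4, 0.6, 5.3]
width: 0.109
grip_force: 119.7
```

```bash
cat > chk.py <<'E'
from h import *
im=read_camera("wrist");M,p,sd,o=meanpose(2);c=camtool(o);s=read_state()
print(p.round(4),M[:,2].round(4),np.round(s["wrist_force"],1),np.round(s["torque"],2),round(s["width"],3),round(s["grip_force"]),s["time"])
print(rims(im)[178:245].tolist())
E
python3 chk.py
```

```text
[0.6043 0.0334 0.242 ] [-4.e-04 -2.e-04 -1.e+00] [-0.7  0.8  5.9] [ 0.05  0.18 -0.01] 0.115 120 16.8667
[99, 98, 97, 96, 94, 100, 182, 211, 139, 58, 81, 107, 110, 107, 105, 106, 106, 105, 106, 107, 105, 107, 105, 106, 106, 106, 107, 105, 106, 107, 106, 104, 107, 104, 97, 92, 89, 90, 81, 76, 62, 52, 53, 51, 53, 66, 80, 73, 68, 101, 114, 112, 109, 109, 100, 71, 51, 51, 54, 53, 53, 53, 56, 54, 55, 56, 53]
```

Emit:
step_arm(
  targets=[
    [[0,0,0],[0.3,0,1.5],5],
    [[0,0,0],[0.3,0,1.5],5],
    [[0,0,0],[0.2,0,1],5],
    [[0,0,0],[0,0,0],5],
    [[0,0,0],[0,0,0],5],
  ],
)

```text
time: 17.28
tool_pos: [0.6041, 0.0334, 0.2389]
tcp_rot: [-0.267, 3.129, -0.0]
wrist_force: [-0.8, 0.6, 8.0]
width: 0.109
grip_force: 120.2
```

```bash
python3 chk.py
```

```text
[0.6041 0.0334 0.239 ] [ 1.2e-03 -1.0e-04 -1.0e+00] [-1.4  0.6  8.7] [0.17 0.25 0.05] 0.111 120 17.4333
[97, 97, 97, 96, 94, 95, 106, 139, 101, 57, 90, 109, 109, 106, 105, 107, 106, 105, 107, 106, 106, 105, 107, 106, 106, 106, 106, 106, 105, 106, 105, 105, 104, 105, 107, 104, 97, 93, 80, 76, 61, 52, 54, 55, 55, 69, 80, 62, 56, 100, 117, 113, 109, 109, 101, 67, 52, 54, 52, 53, 55, 54, 55, 54, 56, 54, 57]
```

Emit:
step_arm(
  targets=[
    [[0,0,0],[0.3,0,1],5],
    [[0,0,0],[0.3,0,1],5],
    [[0,0,0],[0.2,0,0.5],5],
    [[0,0,0],[0,0,0],5],
    [[0,0,0],[0,0,0],5],
  ],
)

```text
time: 17.85
tool_pos: [0.6039, 0.0333, 0.2381]
tcp_rot: [-0.267, 3.127, -0.0]
wrist_force: [-2.4, 0.6, 12.8]
width: 0.113
grip_force: 121.0
```

```bash
python3 chk.py
```

```text
[0.6039 0.0333 0.2381] [ 3.1e-03  1.0e-04 -1.0e+00] [-2.   0.3 14. ] [ 0.17  0.48 -0.06] 0.114 121 18.0
[98, 99, 98, 96, 100, 93, 100, 174, 126, 56, 93, 110, 108, 106, 106, 106, 106, 107, 107, 106, 107, 107, 105, 105, 107, 105, 108, 106, 107, 105, 101, 99, 97, 99, 99, 100, 97, 89, 80, 75, 59, 50, 48, 50, 51, 70, 82, 66, 56, 97, 117, 111, 110, 110, 91, 63, 51, 52, 56, 52, 55, 55, 54, 54, 55, 55, 55]
```

The shoulder is seated at the predicted height (TCP z 0.238). The push of about 15 N is more than the 11 N spring, and the tube is still upright and centred in the pads. I'm handing it in.

Emit:
step_arm(
  targets=[
    [[0,0,0],[0,0,0.5],5],
    [[0,0,0],[0,0,0],5],
    [[0,0,0],[0,0,0],5],
    [[0,0,0],[0,0,0],5],
    [[0,0,0],[0,0,0],5],
  ],
)

```text
time: 18.42
tool_pos: [0.6039, 0.0333, 0.2381]
tcp_rot: [-0.267, 3.127, -0.0]
wrist_force: [-2.8, 0.6, 15.7]
width: 0.115
grip_force: 121.3
```

```bash
python3 -c "
exec(open('chk.py').read())
print(finish_job())"
```

```text
[0.6039 0.0333 0.2381] [ 3.4e-03  1.0e-04 -1.0e+00] [-2.6  1.1 15.8] [ 0.13  0.66 -0.06] 0.112 121 18.5667
[98, 98, 98, 98, 98, 95, 108, 169, 119, 58, 95, 111, 107, 106, 106, 106, 105, 106, 107, 106, 106, 107, 107, 106, 106, 107, 106, 105, 107, 106, 104, 97, 97, 98, 100, 98, 97, 90, 79, 74, 62, 50, 50, 49, 48, 70, 82, 64, 59, 99, 116, 112, 108, 110, 92, 62, 52, 52, 53, 55, 54, 55, 54, 54, 55, 54, 55]
the job is handed in; nothing more can be done
None
```

I handed the job in at 18.6 s with the tube in the free drive, still gripped and held down with about 17 N; force, height and wrist-camera readings show it keyed, upright and fully seated, after one mid-job re-grip when it tilted in the pads (no verdict was returned).

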